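# Clamp a fresh guard cartridge until the torque knob clicks

## Robot

A 7-joint arm with a two-finger parallel gripper is mounted at the origin on the work surface. World frame = base frame: x ahead of the robot, y to its left, z up, the work surface at z = 0. Lengths are in mm, angles in rad, forces in N, time in s.
With the tool pointing down it reaches from about 400 to 875 mm from the base axis. Payload 4.4 kg.
Tool frame: the origin (TCP) lies at the very end of the fingers, on their centre line; the grasp point (between the pads) lies 19 mm behind it; z points along the fingers, y is the direction in which the jaws open and shut (so a half turn about z gives the same grasp; the last joint's range is limited). The gripper opens to 85 mm and grips with 20 to 120 N. Pads are 22 mm wide; open, the fingers measure 114 mm over their backs; the gripper's body (76 mm by 85 mm) begins 54 mm behind the grasp point. The pads swing forward as they close: fully open they stand 13 mm farther back than shut.
Start: joints at [1.184, 0.628, 0.038, 1.517, -0.027, 0.996, -0.02], TCP at [204.99, -616.844, 231.313] pointing down, gripper open.
Joint ranges: [-3.06, 3.06], [-0.37, 2.12], [-1.25, 1.32], [0.18, 2.47], [-1.1, 4.24], [0.23, 1.98], [-2.94, 2.94]. Speed limits (rad/s): [2.57, 2.57, 3.14, 3.14, 3.14, 3.14, 3.14].

## Interface

Orientations are given as [roll, pitch, yaw] about the fixed x, y, z axes, in that order (R = Rz(yaw) Ry(pitch) Rx(roll)).
In Python, from cell import read_state, get_image, calibration, finish_job gives the robot as it stands. The module is installed in compiled form; this text tells all that it offers.
- The arm moves only by the tool apply_moves, never from a script. Its argument "increments" is a list of rows, each an object of numbers: "tx", "ty", "tz": the shift along the world's x, y, z in m; "rx", "ry", "rz": the turn, a rotation vector about the world's x, y, z in units of 5 degrees (1.0 is 5 degrees); "claw": the finger opening in m, from 0 to 0.0854. In form: [{"tx": .., "ty": .., "tz": .., "rx": .., "ry": .., "rz": .., "claw": ..}, ...]. A call has 1 to 12 rows; each row is the pose to reach, as a shift and turn from the pose commanded when the call began; what a row does not reach only later rows make up. A row lasts 1/10 s, in which the tool goes at most 50 mm and 8.59 degrees, less where a joint would pass 70% of its speed; a pose out of reach is approached as far as the arm can. A call with a gripper value outside its range is refused whole. The fingers move at their own pace and stop on an object; the grip force is fixed at half the most. Time passes only in rows, so rows that repeat a pose let the fingers close. It gives the time, the measured TCP pose, the force and the opening at its end, in the units of the state.
- read_state(): the state, without advancing time (a new reading comes with each control period).
- get_image(name): name is "scene" or "top" or "wrist"; returns the picture (420x560x3 uint8, red, green, blue); there is no depth.
- calibration(name): a dict with "camera_matrix" (3x3 intrinsics, pixels), "distortion" ([k1, k2, p1, p2, k3] as OpenCV has them; the pictures are not rectified), "origin" and "attitude" of the camera in the world. Camera axes: x right, y up, looking along -z (the intrinsics and any distortion apply to the point x, -y, -z); pixel columns grow to the right and rows downward; lengths in mm; the calibration is good to about 2 mm. A picture is of the moment at which its call begins: read the wrist's pose just before it. calibration takes no time and is no camera call; for the wrist camera it gives the pose at the moment of the call.
- finish_job(): hands the job in, once; it reports no verdict.
The state is a dict: "clock": time; "qpos": joint angles; "qd": joint speeds; "tau": joint torques, N m; "eef_pos": TCP position; "tool_rot": TCP orientation; "force": force on the tool from outside, world axes, zero at the start; "torque": the same for the moment, N m; "width": finger opening in mm.
Only numpy, scipy, OpenCV 4.12 (cv2) and the standard library are available. Lean on these libraries where they do the work, as an engineer would, in place of code of your own. Each camera call takes 0.05 s, during which the arm holds its last target. There are 200 camera calls.

## Task

Take the fresh cartridge (white with blue bands) from the rack and lay it gently in the V cradle of the clamp. Then turn the black torque knob clockwise until the jaw has pushed the cartridge home against the stop and the knob's slip clutch clicks; one click is enough, two are allowed, and it must not reach a third. Let go, and leave the spent cartridge, the bottle and the vial where they stand.

Things in the scene. Friction and masses are not known exactly. Their poses are not given: they have to be found in the camera images.
- fresh: the fresh cartridge, loose: a rigid white cylinder with a blue band near each end, 24 mm across, 80 mm long, about 90 g (varies). Origin at its centre; its y axis runs along the cylinder (either end may go first). It lies level in one of the rack's two berths, axis 45 mm above the bench; the middle 48 mm of its length is free of supports, down to 35 mm below its axis
- spent: the spent cartridge: same size, brown with orange bands, in the rack's other berth, 80 mm away across the cylinders. Origin at its centre, y along it. To be left alone
- rack: the white cartridge rack, fixed: base 150 (x) x 96 (y) x 10 mm, two berths side by side at x = -40 and +40 mm, each of two upright V supports 12 mm long centred 30 mm either side of the middle; a berth's cartridge lies along the rack's y. Origin under the middle of the base
- clamp: cartridge clamp, fixed: aluminium base plate 90 (x) x 270 (y, -95 to +175 mm) x 12 mm. Origin on the bench under the cradle's middle; the cartridge lies along its y. From -y to +y: grey post 72 mm high (y -90 to -70) with a ball-nosed steel stop, set anew for each job, nose anywhere from y = -52 to -40 mm; cradle; jaw; white gearbox 64 x 76 mm, 75 mm high (y +89 to +165), knob on top at y = +125
- cradle: the grey V cradle, fixed to the clamp: two upright 90-degree V supports, each 12 mm long, centred at y = -30 and +30 mm (48 mm free between them), which hold a 24 mm cylinder with its axis 60 mm above the bench; the V's upper edges are 31 mm apart, 1.5 mm below that axis. Same origin and axes as the clamp
- cradle_mid (a point): where the middle of the cartridge belongs when it is laid in, 60 mm above the bench on the cradle's axis, at clamp y = +4 mm: there the cartridge clears both stop and open jaw by at least 4 mm whatever the stop's setting. y along the cradle
- jaw: ball-nosed steel jaw (19 mm ball on a 12 mm rod), 60 mm above the bench. Origin at its nose, at clamp y = +48 mm when open (the start). Slides to clamp -y 10 mm per rad of clockwise knob turn against 10 N friction (0.1 N m at the knob); stays put when the knob is let go. It pushes the cartridge along the V to the stop: 8 to 20 mm (0.8 to 2.0 rad) before it bites, as the stop is set
- knob_grip (a point): on the knob's axis, 111.5 mm up, a good grip height. Round black ribbed knob 42 mm across, 85.5 to 125.5 mm high; 62 mm ring close under it. Clockwise from above tightens. Torque 0.1 N m running; when the jaw bites it climbs within 0.2 rad to 0.4, then the clutch clicks over, the torque falls to 0.1, and so on every 0.35 rad. Standing between small steps: about 0, then 0.2, then half
- telltale: brass tell-tale pin, 5 mm across, in the ring at 26.5 mm from the knob's axis (opposite the ring's red mark, turning with the ring). Origin at the centre of its tip, 85.5 mm above the bench at the start. It rises with clutch slip, 0.7 mm per click. The slip also shows as the angle from the ring's red mark to the white pointer on the knob, in line at the start, 20 degrees per click
- solvent: glass bottle with a blue cap, 68 mm across, 150 mm high, loose. Origin under its centre. To be left alone
- vial: small amber jar, 32 mm across, 50 mm high, loose. Origin under its centre. To be left alone
Things that resemble listed ones, but are neither listed nor needed, are in the scene too. What is meant by the fresh is not red, and is the larger of those in its own colour.

How it is judged:
By the outcome, as a careful person would: the job done as asked, in the order asked, and still so for the second after the job is handed in, with the robot touching nothing.
It also fails if it takes over 72 s, if anything falls off the work surface, if the arm or the gripper's body presses on something with over 40 N, if the wrist force passes 120 N, or if a joint passes its speed limit or range.

## Working session

There is one attempt and no reset: what is moved stays moved. The work goes in short steps, Python scripts to look and compute and a tool call to move; the robot and the scene stay as the last step left them, time stands still between calls to the robot, and variables do not carry over. Pictures are saved under pics/ and viewed, about 8 in all and at most 12, crops included, and the job is handed in when it is done.

Besides the shell and the picture viewer there is one more tool, called as name(argument=value, ...) on one line, values as JSON. apply_moves: Moves the arm, as the interface text tells. Its arguments: {"type":"object","properties":{"increments":{"type":"array"}},"required":["increments"]}

```bash
mkdir -p pics; cat > h.py <<'E'
import numpy as np, cv2
from cell import read_state, get_image, calibration
from scipy.spatial.transform import Rotation as R
def cal(n):
    c=calibration(n); return c
def rot(c):
    a=np.array(c["attitude"],float)
    return a if a.shape==(3,3) else R.from_euler('xyz',a).as_matrix()
def ray(c,px):
    K=np.array(c["camera_matrix"],float); d=np.array(c["distortion"],float)
    p=cv2.undistortPoints(np.array(px,float).reshape(-1,1,2),K,d).reshape(-1,2)
    v=np.c_[p[:,0],-p[:,1],-np.ones(len(p))]
    return np.array(c["origin"],float),v@rot(c).T
def at_z(c,px,z):
    o,v=ray(c,px); z=np.broadcast_to(z,(len(v),)); return o+v*((z-o[2])/v[:,2])[:,None]
def proj(c,P):
    K=np.array(c["camera_matrix"],float); d=np.array(c["distortion"],float)
    q=(np.atleast_2d(P)-np.array(c["origin"]))@rot(c); q=q*[1,-1,-1]
    return cv2.projectPoints(q,np.zeros(3),np.zeros(3),K,d)[0].reshape(-1,2)
def snap(n,f,crop=None,s=1):
    c=calibration(n); im=get_image(n); cv2.imwrite(f'pics/{f}_raw.png',im[...,::-1])
    import pickle; pickle.dump(c,open(f'pics/{f}.pkl','wb')); return c,im
E
python3 - <<'E'
from h import *
for n in("top","scene"):
    c,im=snap(n,n); print(n,c)
a=cv2.imread('pics/top_raw.png');b=cv2.imread('pics/scene_raw.png')
print(read_state())
E
```

```text
top {'camera_matrix': array([[412.72402206,   0.        , 273.41151151],
       [  0.        , 412.72402206, 216.03369524],
       [  0.        ,   0.        ,   1.        ]]), 'distortion': array([-0.0368778,  0.       ,  0.       ,  0.       ,  0.       ]), 'origin': array([472.42924703, -42.40022548, 842.09962208]), 'attitude': array([ 0.10073319,  0.00295706, -1.58048153])}
scene {'camera_matrix': array([[399.32450982,   0.        , 274.486046  ],
       [  0.        , 399.32450982, 209.05106258],
       [  0.        ,   0.        ,   1.        ]]), 'distortion': array([-0.09876267,  0.        ,  0.        ,  0.        ,  0.        ]), 'origin': array([867.7570871 , 389.84129489, 753.27265216]), 'attitude': array([0.69480609, 0.01860785, 2.4947819 ])}
{'clock': 0.1, 'qpos': array([ 1.18424296,  0.62922386,  0.03848091,  1.51828959, -0.02700748,
        0.99631895, -0.02001641]), 'qd': array([ 1.60163497e-04, -2.16293383e-03,  2.16408337e-04, -2.46212481e-03,
        1.85112839e-04, -6.95200140e-05,  1.75815476e-03]), 'tau': array([ 2.83931535e-03, -5.64536119e+01,  1.23073764e+00, -1.93975604e+01,
        1.14836570e-02,  5.36205713e-03,  1.30017060e-05]), 'eef_pos': array([ 204.7620809 , -616.29917532,  230.49411257]), 'tool_rot': array([-3.13987213e+00,  3.14388821e-05,  3.20703174e-01]), 'force': array([-0.15920476, -0.03322924,  0.27394078]), 'torque': array([-0.00967753,  0.02206778, -0.03273343]), 'width': 85.37222509663509}
```

View pics/top_raw.png

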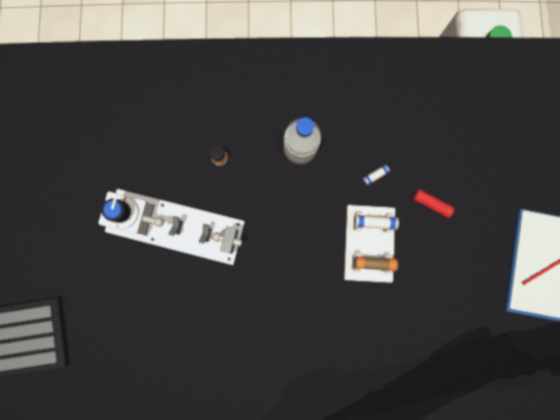

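View pics/scene_raw.png

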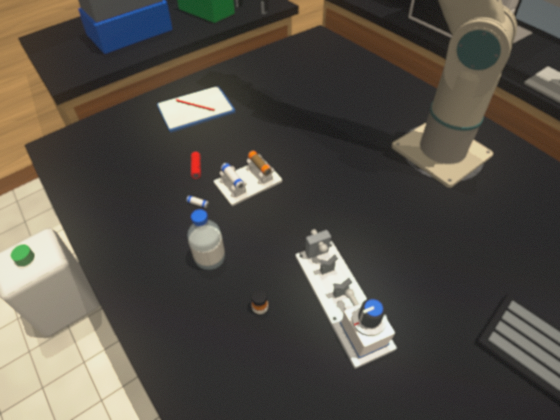

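Top image: fresh candidates are the large white/blue cylinder in the rack (377,222), the small white/blue one on the bench (376,175; too small), the red one (434,203; excluded) and the brown spent one (376,264). I choose (377,222). The clamp runs from (228,243) at the stop post to (113,210) at the knob. Next, a close crop.

```bash
python3 - <<'E'
import cv2,numpy as np
a=cv2.imread('pics/top_raw.png')
l=cv2.resize(a[180:275,95:255],None,fx=5,fy=5,interpolation=cv2.INTER_CUBIC)[:, :800]
cv2.imwrite('pics/c_clamp.png',l)
r=cv2.resize(a[160:290,330:460],None,fx=4.6,fy=4.6,interpolation=cv2.INTER_CUBIC)
cv2.imwrite('pics/c_rack.png',r)
E
```

```text
(no output)
```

View pics/c_clamp.png

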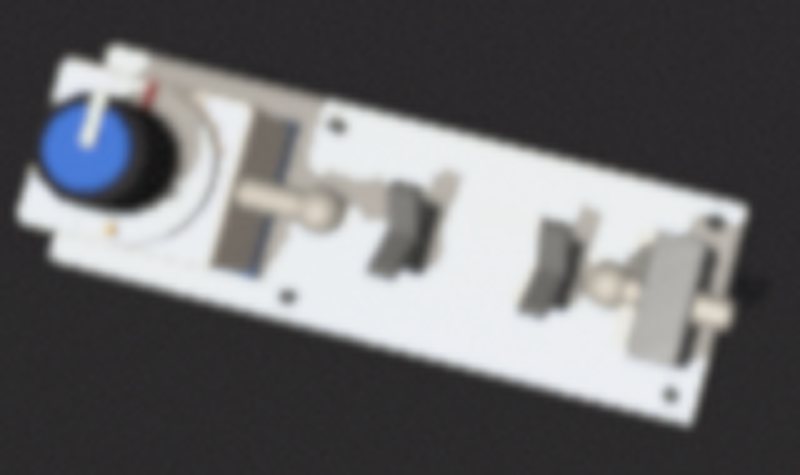

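View pics/c_rack.png

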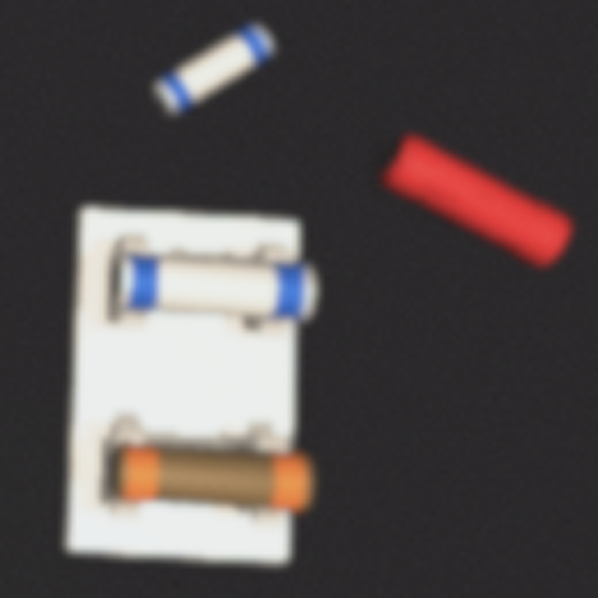

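The rack crop confirms the fresh cartridge: large, white with two blue bands, in the upper berth, bands at crop (144,282) and (292,289). The clamp crop shows plate corners (748,205), (692,425), (50,262), (115,45), the knob top centre (87,147), the jaw ball (322,208) and the stop ball (605,283).

```bash
cat >> h.py <<'E'
def un(p,s,o): return (np.array(p,float)+.5)/s-.5+np.array(o)
E
python3 - <<'E'
from h import *; np.set_printoptions(precision=1,suppress=True)
c=calibration('top')
pl=at_z(c,un([(748,205),(692,425),(50,262),(112,43)],5,(95,180)),12); print('plate',pl, np.linalg.norm(pl-np.roll(pl,1,0),axis=1))
# model corners: x=?; -y end = post end (748,692)
k=at_z(c,un([(87,147)],5,(95,180)),125.5); print('knob',k)
b=at_z(c,un([(322,208),(605,283)],5,(95,180)),60); print('jaw,stop ball',b)
yv=b[0]-b[1]; print('dir y',np.degrees(np.arctan2(yv[1],yv[0])))
v=pl[2]-pl[1]; print('dir plate',np.degrees(np.arctan2(v[1],v[0])))
f=at_z(c,un([(144,282),(292,289)],4.6,(330,160)),55); print('fresh bands',f,f.mean(0))
f=at_z(c,un([(140,477),(293,482)],4.6,(330,160)),55); print('spent bands',f,f.mean(0))
rk=at_z(c,un([(80,207),(300,218),(290,563),(67,551)],4.6,(330,160)),10); print('rack',rk,rk.mean(0),np.linalg.norm(rk-np.roll(rk,1,0),axis=1))
rot(c);print(calibration('wrist'))
E
```

```text
plate [[547.7  18.3  12. ]
 [459.5  41.   12. ]
 [527.2 302.   12. ]
 [616.9 279.2  12. ]] [269.9  91.  269.7  92.5]
knob [[560.2 243.  125.5]]
jaw,stop ball [[543.8 177.7  60. ]
 [514.1  69.2  60. ]]
dir y 74.7183110284586
dir plate 75.46393958157076
fresh bands [[ 540.9 -208.4   55. ]
 [ 537.4 -270.3   55. ]] [ 539.2 -239.4   55. ]
spent bands [[ 460.2 -204.4   55. ]
 [ 457.4 -267.7   55. ]] [ 458.8 -236.    55. ]
rack [[ 578.4 -190.6   10. ]
 [ 572.6 -288.1   10. ]
 [ 421.5 -278.    10. ]
 [ 427.9 -180.9   10. ]] [ 500.1 -234.4   10. ] [150.8  97.6 151.4  97.3]
{'camera_matrix': array([[355.7,   0. , 282.5],
       [  0. , 355.7, 213. ],
       [  0. ,   0. ,   1. ]]), 'distortion': array([-0.1,  0. ,  0. ,  0. ,  0. ]), 'origin': array([ 280.6, -591.4,  374.1]), 'attitude': array([-0.3,  0. , -1.3])}
```

apply_moves(increments=[{"tx": 0.017,"ty": 0.019,"tz": -0.002,"rz": 0.7},{"tx": 0.05,"ty": 0.057,"tz": -0.007,"rz": 2.0},{"tx": 0.084,"ty": 0.095,"tz": -0.012,"rz": 3.4},{"tx": 0.12,"ty": 0.136,"tz": -0.018,"rz": 4.9},{"tx": 0.155,"ty": 0.176,"tz": -0.023,"rz": 6.3},{"tx": 0.19,"ty": 0.215,"tz": -0.028,"rz": 7.75},{"tx": 0.225,"ty": 0.255,"tz": -0.034,"rz": 9.2},{"tx": 0.26,"ty": 0.295,"tz": -0.039,"rz": 10.6},{"tx": 0.29,"ty": 0.329,"tz": -0.043,"rz": 11.8},{"tx": 0.315,"ty": 0.357,"tz": -0.047,"rz": 12.85},{"tx": 0.334,"ty": 0.379,"tz": -0.05,"rz": 13.64},{"tx": 0.334,"ty": 0.379,"tz": -0.05,"rz": 13.64,"claw": 0.06}])

```text
$.increments[0]: bad value
```

```bash
python3 - <<'E'
from h import *; np.set_printoptions(precision=2,suppress=True)
c,im=snap('wrist','w1'); s=read_state(); print(s['eef_pos'],s['tool_rot'],s['width'],s['qpos'],c['origin'],c['attitude'])
# bottle & vial
t=calibration('top'); print(at_z(t,[(305,127)],150),at_z(t,[(218,152)],50))
cv2.imwrite('pics/w1b.png',cv2.resize(im[...,::-1],None,fx=1.4,fy=1.4))
E
```

```text
[ 204.8  -616.38  230.59] [-3.14  0.    0.32] 85.5102221586945 [ 1.18  0.63  0.04  1.52 -0.03  1.   -0.02] [ 280.6  -591.4   374.09] [-0.32  0.   -1.25]
[[696.31 -97.05 150.  ]] [[679.97  66.74  50.  ]]
```

View pics/w1b.png

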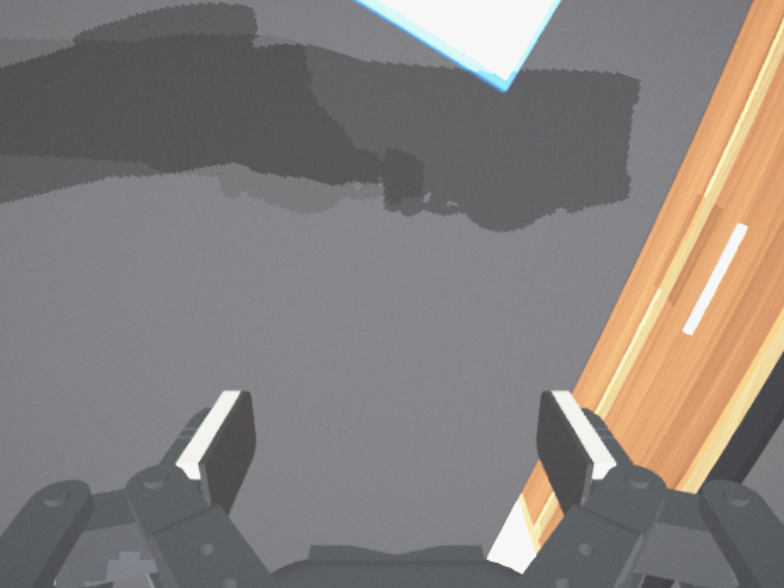

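The move was refused because every key is needed, so the arm has not moved. This picture (5th viewed) only shows the fingers over empty bench.

apply_moves(increments=[{"tx": 0.017,"ty": 0.019,"tz": -0.002,"rx": 0,"ry": 0,"rz": 0.7,"claw": 0.08},{"tx": 0.05,"ty": 0.057,"tz": -0.007,"rx": 0,"ry": 0,"rz": 2.0,"claw": 0.07},{"tx": 0.084,"ty": 0.095,"tz": -0.012,"rx": 0,"ry": 0,"rz": 3.4,"claw": 0.06},{"tx": 0.12,"ty": 0.136,"tz": -0.018,"rx": 0,"ry": 0,"rz": 4.9,"claw": 0.06},{"tx": 0.155,"ty": 0.176,"tz": -0.023,"rx": 0,"ry": 0,"rz": 6.3,"claw": 0.06},{"tx": 0.19,"ty": 0.215,"tz": -0.028,"rx": 0,"ry": 0,"rz": 7.75,"claw": 0.06},{"tx": 0.225,"ty": 0.255,"tz": -0.034,"rx": 0,"ry": 0,"rz": 9.2,"claw": 0.06},{"tx": 0.26,"ty": 0.295,"tz": -0.039,"rx": 0,"ry": 0,"rz": 10.6,"claw": 0.06},{"tx": 0.29,"ty": 0.329,"tz": -0.043,"rx": 0,"ry": 0,"rz": 11.8,"claw": 0.06},{"tx": 0.315,"ty": 0.357,"tz": -0.047,"rx": 0,"ry": 0,"rz": 12.85,"claw": 0.06},{"tx": 0.334,"ty": 0.379,"tz": -0.05,"rx": 0,"ry": 0,"rz": 13.64,"claw": 0.06},{"tx": 0.334,"ty": 0.379,"tz": -0.05,"rx": 0,"ry": 0,"rz": 13.64,"claw": 0.06}])

```text
clock: 1.35
eef_pos: [542.6, -231.3, 180.8]
tool_rot: [3.14, -0.004, 1.521]
force: [-0.3, 0.1, -0.6]
width: 60.0
```

```bash
python3 - <<'E'
from h import *; np.set_printoptions(precision=2,suppress=True)
c,im=snap('wrist','w2'); s=read_state(); print(s['eef_pos'],s['tool_rot'],s['width'],s['qpos'],c['origin'],c['attitude'])
cv2.imwrite('pics/w2b.png',cv2.resize(im[...,::-1],None,fx=1.4,fy=1.4))
E
```

```text
[ 540.34 -234.85  180.79] [-3.14 -0.    1.52] 59.871627041771696 [ 0.54  0.61 -0.28  1.74  0.22  0.82  0.11] [ 546.16 -152.19  324.76] [-0.31 -0.   -0.05]
```

View pics/w2b.png

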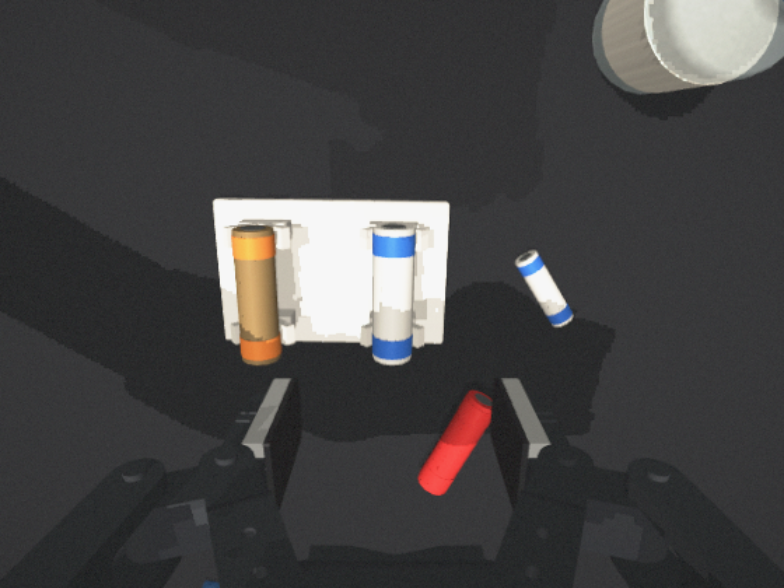

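```bash
python3 - <<'E'
from h import *; import pickle; np.set_printoptions(precision=1,suppress=True)
c=pickle.load(open('pics/w2.pkl','rb')); s=read_state(); print(s['eef_pos'],s['tool_rot'],s['clock'])
f=at_z(c,un([(394,246),(392,348)],1.4,(0,0)),57); d=f[0]-f[1]; print('bands',f,f.mean(0),np.degrees(np.arctan2(d[1],d[0])),np.linalg.norm(d))
f=at_z(c,un([(373,300),(414,300)],1.4,(0,0)),45);print('sides',f)
rk=at_z(c,un([(213,200),(449,202),(443,343),(225,342)],1.4,(0,0)),10); print('rack',rk,rk.mean(0),np.linalg.norm(rk-np.roll(rk,1,0),axis=1))
d=rk[0]-rk[3]; d2=rk[1]-rk[0];print(np.degrees(np.arctan2(d[1],d[0])),np.degrees(np.arctan2(d2[1],d2[0])))
E
```

```text
[ 540.3 -234.9  180.8] [-3.1 -0.   1.5] 1.4
bands [[ 543.  -208.1   57. ]
 [ 538.8 -268.5   57. ]] [ 540.9 -238.3   57. ] 85.97844135538575 60.52499168996687
sides [[ 528.8 -242.4   45. ]
 [ 553.  -243.6   45. ]]
rack [[ 429.8 -182.3   10. ]
 [ 578.4 -191.5   10. ]
 [ 572.5 -287.    10. ]
 [ 422.7 -278.9   10. ]] [ 500.8 -234.9   10. ] [ 96.9 148.9  95.6 150.1]
85.8077057053465 -3.577654870152575
```

Fresh: centre (540.5, -238.5), axis at 86.4°, width 24.2 mm across the sides. Both cameras agree, so I descend.

apply_moves(increments=[{"tx": 0.001,"ty": -0.001,"tz": -0.01,"rx": 0,"ry": 0,"rz": 0,"claw": 0.06},{"tx": 0.001,"ty": -0.001,"tz": -0.03,"rx": 0,"ry": 0,"rz": 0,"claw": 0.06},{"tx": 0.001,"ty": -0.001,"tz": -0.055,"rx": 0,"ry": 0,"rz": 0,"claw": 0.06},{"tx": 0.001,"ty": -0.001,"tz": -0.08,"rx": 0,"ry": 0,"rz": 0,"claw": 0.06},{"tx": 0.001,"ty": -0.001,"tz": -0.105,"rx": 0,"ry": 0,"rz": 0,"claw": 0.06},{"tx": 0.001,"ty": -0.001,"tz": -0.125,"rx": 0,"ry": 0,"rz": 0,"claw": 0.06},{"tx": 0.001,"ty": -0.001,"tz": -0.142,"rx": 0,"ry": 0,"rz": 0,"claw": 0.06},{"tx": 0.001,"ty": -0.001,"tz": -0.151,"rx": 0,"ry": 0,"rz": 0,"claw": 0.06},{"tx": 0.001,"ty": -0.001,"tz": -0.155,"rx": 0,"ry": 0,"rz": 0,"claw": 0.06},{"tx": 0.001,"ty": -0.001,"tz": -0.155,"rx": 0,"ry": 0,"rz": 0,"claw": 0.06},{"tx": 0.001,"ty": -0.001,"tz": -0.155,"rx": 0,"ry": 0,"rz": 0,"claw": 0.06}])

```text
clock: 2.5
eef_pos: [540.3, -239.4, 27.0]
tool_rot: [3.14, 0.001, 1.51]
force: [-0.2, 0.3, 0.4]
width: 60.2
```

apply_moves(increments=[{"tx": 0,"ty": 0,"tz": 0,"rx": 0,"ry": 0,"rz": 0,"claw": 0.045},{"tx": 0,"ty": 0,"tz": 0,"rx": 0,"ry": 0,"rz": 0,"claw": 0.035},{"tx": 0,"ty": 0,"tz": 0,"rx": 0,"ry": 0,"rz": 0,"claw": 0.028},{"tx": 0,"ty": 0,"tz": 0,"rx": 0,"ry": 0,"rz": 0,"claw": 0.024},{"tx": 0,"ty": 0,"tz": 0,"rx": 0,"ry": 0,"rz": 0,"claw": 0.015},{"tx": 0,"ty": 0,"tz": 0,"rx": 0,"ry": 0,"rz": 0,"claw": 0.0},{"tx": 0,"ty": 0,"tz": 0,"rx": 0,"ry": 0,"rz": 0,"claw": 0.0},{"tx": 0,"ty": 0,"tz": 0,"rx": 0,"ry": 0,"rz": 0,"claw": 0.0},{"tx": 0,"ty": 0,"tz": 0,"rx": 0,"ry": 0,"rz": 0,"claw": 0.0}])

```text
clock: 3.4
eef_pos: [540.8, -239.0, 26.9]
tool_rot: [3.14, 0.0, 1.511]
force: [1.0, 0.1, 5.6]
width: 22.1
```

apply_moves(increments=[{"tx": 0,"ty": 0,"tz": 0.004,"rx": 0,"ry": 0,"rz": 0,"claw": 0.0},{"tx": 0,"ty": 0,"tz": 0.012,"rx": 0,"ry": 0,"rz": 0,"claw": 0.0},{"tx": 0,"ty": 0,"tz": 0.024,"rx": 0,"ry": 0,"rz": 0,"claw": 0.0},{"tx": 0,"ty": 0,"tz": 0.04,"rx": 0,"ry": 0,"rz": 0,"claw": 0.0},{"tx": 0,"ty": 0,"tz": 0.06,"rx": 0,"ry": 0,"rz": 0,"claw": 0.0},{"tx": 0,"ty": 0,"tz": 0.08,"rx": 0,"ry": 0,"rz": 0,"claw": 0.0},{"tx": 0,"ty": 0,"tz": 0.1,"rx": 0,"ry": 0,"rz": 0,"claw": 0.0},{"tx": 0,"ty": 0,"tz": 0.12,"rx": 0,"ry": 0,"rz": 0,"claw": 0.0},{"tx": 0,"ty": 0,"tz": 0.135,"rx": 0,"ry": 0,"rz": 0,"claw": 0.0},{"tx": 0,"ty": 0,"tz": 0.145,"rx": 0,"ry": 0,"rz": 0,"claw": 0.0},{"tx": 0,"ty": 0,"tz": 0.15,"rx": 0,"ry": 0,"rz": 0,"claw": 0.0}])

```text
clock: 4.5
eef_pos: [540.2, -239.0, 177.7]
tool_rot: [3.14, 0.0, 1.511]
force: [0.5, 0.2, -2.2]
width: 22.3
```

apply_moves(increments=[{"tx": 0,"ty": 0.01,"tz": 0,"rx": 0,"ry": 0,"rz": -0.1,"claw": 0.0},{"tx": -0.001,"ty": 0.035,"tz": 0,"rx": 0,"ry": 0,"rz": -0.25,"claw": 0.0},{"tx": -0.002,"ty": 0.07,"tz": 0,"rx": 0,"ry": 0,"rz": -0.45,"claw": 0.0},{"tx": -0.003,"ty": 0.11,"tz": 0,"rx": 0,"ry": 0,"rz": -0.7,"claw": 0.0},{"tx": -0.005,"ty": 0.15,"tz": 0,"rx": 0,"ry": 0,"rz": -0.95,"claw": 0.0},{"tx": -0.006,"ty": 0.19,"tz": 0,"rx": 0,"ry": 0,"rz": -1.2,"claw": 0.0},{"tx": -0.007,"ty": 0.23,"tz": 0,"rx": 0,"ry": 0,"rz": -1.45,"claw": 0.0},{"tx": -0.008,"ty": 0.27,"tz": 0,"rx": 0,"ry": 0,"rz": -1.7,"claw": 0.0},{"tx": -0.009,"ty": 0.305,"tz": 0,"rx": 0,"ry": 0,"rz": -1.9,"claw": 0.0},{"tx": -0.01,"ty": 0.335,"tz": 0,"rx": 0,"ry": 0,"rz": -2.05,"claw": 0.0},{"tx": -0.011,"ty": 0.355,"tz": 0,"rx": 0,"ry": 0,"rz": -2.2,"claw": 0.0},{"tx": -0.0115,"ty": 0.364,"tz": 0,"rx": 0,"ry": 0,"rz": -2.25,"claw": 0.0}])

```text
clock: 5.7
eef_pos: [527.0, 128.6, 175.6]
tool_rot: [-3.139, -0.001, 1.319]
force: [-1.0, -0.1, -0.6]
width: 22.1
```

apply_moves(increments=[{"tx": 0,"ty": 0,"tz": 0,"rx": 0,"ry": 0,"rz": 0,"claw": 0.0},{"tx": 0,"ty": 0,"tz": 0,"rx": 0,"ry": 0,"rz": 0,"claw": 0.0},{"tx": 0,"ty": 0,"tz": 0,"rx": 0,"ry": 0,"rz": 0,"claw": 0.0}])

```text
clock: 6.0
eef_pos: [528.5, 123.3, 176.0]
tool_rot: [-3.141, 0.001, 1.312]
force: [0.3, -0.6, -1.5]
width: 22.0
```

```bash
python3 - <<'E'
from h import *; np.set_printoptions(precision=3,suppress=True)
c,im=snap('wrist','w3'); s=read_state(); print(s['eef_pos'],s['tool_rot'],s['width'],s['force'],c['origin'],c['attitude'])
cv2.imwrite('pics/w3b.png',cv2.resize(im[...,::-1],None,fx=1.4,fy=1.4))
E
```

```text
[528.606 123.396 176.189] [-3.142  0.001  1.312] 22.359477634688563 [-1.222  0.036 -0.07 ] [548.868 200.614 319.591] [-0.317  0.    -0.259]
```

View pics/w3b.png

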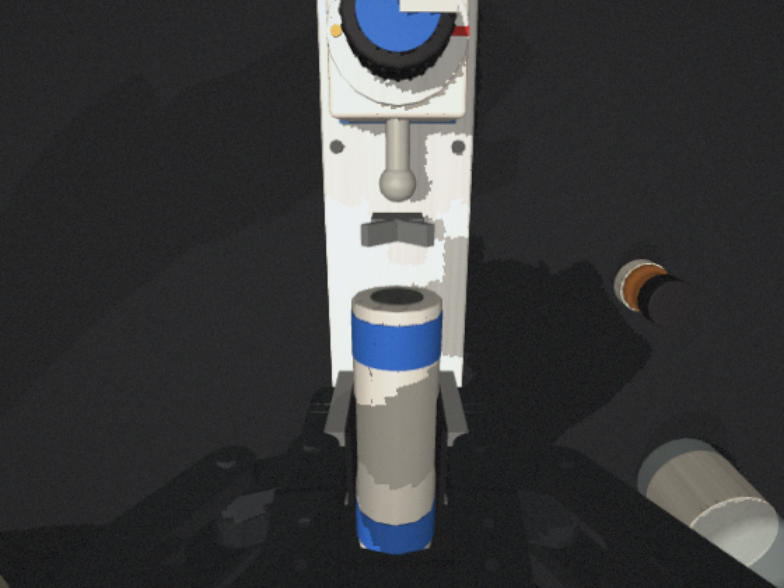

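```bash
python3 - <<'E'
from h import *; import pickle; np.set_printoptions(precision=1,suppress=True)
c=pickle.load(open('pics/w3.pkl','rb'))
U=lambda p:un(p,1.4,(0,0))
j=at_z(c,U([(398,184)]),60)[0]; print('jaw ball',j)
e=at_z(c,U([(327,180),(332,360),(469,180),(464,360)]),12); 
for a,b in((0,1),(2,3)): d=e[a]-e[b]; print('edge dir',np.degrees(np.arctan2(d[1],d[0])))
m=(e[0]+e[2])/2,(e[1]+e[3])/2; print(m, np.linalg.norm(e[0]-e[2]))
sc=at_z(c,U([(336,147),(458,147)]),12); print('screws',sc,sc.mean(0))
k=at_z(c,U([(398,10)]),125.5);print('knob?',k)
for z in(205,207,209):
    b=at_z(c,U([(397,341),(396,527)]),z); d=b[0]-b[1]; print('cart',z,b.mean(0),np.linalg.norm(d),np.degrees(np.arctan2(d[1],d[0])))
v=at_z(c,U([(361,230),(434,230)]),58.5); print('V edge',v,v.mean(0),np.linalg.norm(v[0]-v[1]))
# predicted with model
th=np.radians(75.3);y=np.array([np.cos(th),np.sin(th)]);o=np.array([527.7,121.4])
for yy in(-50,10,36,57.5,125): print(yy,o+yy*y)
print('pred px jawball,Vtop(+30)',proj(c,[[*(o+57.5*y),60],[*(o+125*y),125.5]])*1.4)
E
```

```text
jaw ball [543.9 177.7  60. ]
edge dir 74.40532699924256
edge dir 76.1093355265715
(array([543.7, 175.9,  12. ]), array([513.2,  60.2,  12. ])) 86.09066727065274
screws [[512.9 204.   12. ]
 [583.1 185.4  12. ]] [548.  194.7  12. ]
knob? [[560.7 242.4 125.5]]
cart 205 [529.1 125.1 205. ] 58.72945955277723 74.94589707483199
cart 207 [529.4 126.4 207. ] 57.704433050236936 74.94589707483196
cart 209 [529.7 127.7 209. ] 56.67940654769669 74.94589707483193
V edge [[518.9 159.4  58.5]
 [556.2 149.5  58.5]] [537.6 154.5  58.5] 38.60670577501263
-50 [515.  73.]
10 [530.2 131.1]
36 [536.8 156.2]
57.5 [542.3 177. ]
125 [559.4 242.3]
pred px jawball,Vtop(+30) [[395.  185.9]
 [394.3  11. ]]
```

apply_moves(increments=[{"tx": 0.001,"ty": 0.0,"tz": -0.01,"rx": 0,"ry": 0,"rz": 0,"claw": 0.0},{"tx": 0.0013,"ty": 0.0,"tz": -0.03,"rx": 0,"ry": 0,"rz": 0,"claw": 0.0},{"tx": 0.0013,"ty": 0.0,"tz": -0.055,"rx": 0,"ry": 0,"rz": 0,"claw": 0.0},{"tx": 0.0013,"ty": 0.0,"tz": -0.08,"rx": 0,"ry": 0,"rz": 0,"claw": 0.0},{"tx": 0.0013,"ty": 0.0,"tz": -0.1,"rx": 0,"ry": 0,"rz": 0,"claw": 0.0},{"tx": 0.0013,"ty": 0.0,"tz": -0.112,"rx": 0,"ry": 0,"rz": 0,"claw": 0.0},{"tx": 0.0013,"ty": 0.0,"tz": -0.115,"rx": 0,"ry": 0,"rz": 0,"claw": 0.0},{"tx": 0.0013,"ty": 0.0,"tz": -0.115,"rx": 0,"ry": 0,"rz": 0,"claw": 0.0},{"tx": 0.0013,"ty": 0.0,"tz": -0.115,"rx": 0,"ry": 0,"rz": 0,"claw": 0.0},{"tx": 0.0013,"ty": 0.0,"tz": -0.115,"rx": 0,"ry": 0,"rz": 0,"claw": 0.0},{"tx": 0.0013,"ty": 0.0,"tz": -0.115,"rx": 0,"ry": 0,"rz": 0,"claw": 0.0}])

```text
clock: 7.15
eef_pos: [530.3, 125.3, 62.1]
tool_rot: [3.14, -0.001, 1.315]
force: [-0.1, -0.4, -1.4]
width: 22.4
```

```bash
python3 - <<'E'
from h import *; np.set_printoptions(precision=3,suppress=True)
c,im=snap('wrist','w4'); s=read_state(); print(s['eef_pos'],s['tool_rot'],s['width'],s['force'],c['origin'],c['attitude'])
cv2.imwrite('pics/w4b.png',cv2.resize(im[...,::-1],None,fx=1.4,fy=1.4))
E
```

```text
[530.216 125.232  61.961] [ 3.14  -0.001  1.315] 22.435531909715387 [-0.206  0.846 -0.232] [550.238 202.454 205.765] [-0.315 -0.001 -0.256]
```

View pics/w4b.png

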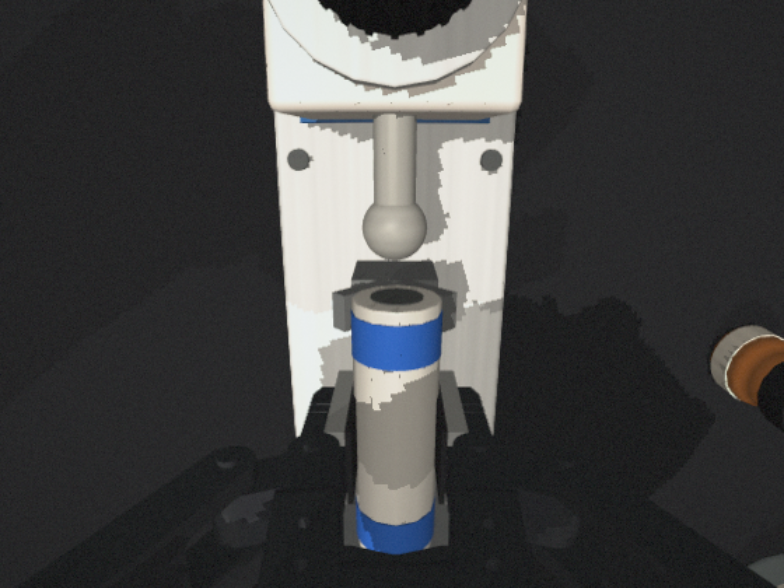

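8th picture: cartridge held on line above the cradle, its end at (397,297), the jaw ball at (394,228), the V's edges at 333–455.

```bash
python3 - <<'E'
from h import *; import pickle; np.set_printoptions(precision=1,suppress=True)
c=pickle.load(open('pics/w4.pkl','rb'))
U=lambda p:un(p,1.4,(0,0))
print('jaw ball',at_z(c,U([(394.5,228)]),60)[0])
sc=at_z(c,U([(298,159),(491,159)]),12); print('screws',sc.mean(0))
cc=at_z(c,U([(397,296)]),80.5); print('cart +end',cc)
b=at_z(c,U([(397,341),(396,527)]),92.5); print(b.mean(0))
E
```

```text
jaw ball [543.6 177.7  60. ]
screws [548.1 195.1  12. ]
cart +end [[540.6 163.5  80.5]]
[531.1 128.   92.5]
```

Lateral error is about 0.4 mm and the end gap to the jaw about 4–5 mm, as wanted. I lower it slowly.

apply_moves(increments=[{"tx": -0.0004,"ty": 0,"tz": -0.003,"rx": 0,"ry": 0,"rz": 0,"claw": 0.0},{"tx": -0.0004,"ty": 0,"tz": -0.007,"rx": 0,"ry": 0,"rz": 0,"claw": 0.0},{"tx": -0.0004,"ty": 0,"tz": -0.011,"rx": 0,"ry": 0,"rz": 0,"claw": 0.0},{"tx": -0.0004,"ty": 0,"tz": -0.014,"rx": 0,"ry": 0,"rz": 0,"claw": 0.0},{"tx": -0.0004,"ty": 0,"tz": -0.016,"rx": 0,"ry": 0,"rz": 0,"claw": 0.0},{"tx": -0.0004,"ty": 0,"tz": -0.017,"rx": 0,"ry": 0,"rz": 0,"claw": 0.0},{"tx": -0.0004,"ty": 0,"tz": -0.0175,"rx": 0,"ry": 0,"rz": 0,"claw": 0.0},{"tx": -0.0004,"ty": 0,"tz": -0.018,"rx": 0,"ry": 0,"rz": 0,"claw": 0.0},{"tx": -0.0004,"ty": 0,"tz": -0.018,"rx": 0,"ry": 0,"rz": 0,"claw": 0.0},{"tx": -0.0004,"ty": 0,"tz": -0.018,"rx": 0,"ry": 0,"rz": 0,"claw": 0.0}])

```text
clock: 8.2
eef_pos: [529.5, 125.2, 43.4]
tool_rot: [3.141, -0.0, 1.315]
force: [-0.5, -0.1, -1.8]
width: 22.6
```

apply_moves(increments=[{"tx": 0,"ty": 0,"tz": -0.0005,"rx": 0,"ry": 0,"rz": 0,"claw": 0.0},{"tx": 0,"ty": 0,"tz": -0.001,"rx": 0,"ry": 0,"rz": 0,"claw": 0.0},{"tx": 0,"ty": 0,"tz": -0.001,"rx": 0,"ry": 0,"rz": 0,"claw": 0.0},{"tx": 0,"ty": 0,"tz": -0.001,"rx": 0,"ry": 0,"rz": 0,"claw": 0.0}])

```text
clock: 8.6
eef_pos: [529.5, 125.2, 42.4]
tool_rot: [3.141, -0.0, 1.315]
force: [0.1, 0.4, -0.5]
width: 22.4
```

apply_moves(increments=[{"tx": 0,"ty": 0,"tz": -0.0005,"rx": 0,"ry": 0,"rz": 0,"claw": 0.0},{"tx": 0,"ty": 0,"tz": -0.0007,"rx": 0,"ry": 0,"rz": 0,"claw": 0.0},{"tx": 0,"ty": 0,"tz": -0.0007,"rx": 0,"ry": 0,"rz": 0,"claw": 0.0},{"tx": 0,"ty": 0,"tz": -0.0007,"rx": 0,"ry": 0,"rz": 0,"claw": 0.0}])

```text
clock: 9.0
eef_pos: [529.7, 125.1, 41.9]
tool_rot: [3.141, -0.0, 1.315]
force: [0.6, -1.1, 4.4]
width: 22.6
```

Contact (about 5 N up). I release and rise a little, then check.

apply_moves(increments=[{"tx": 0,"ty": 0,"tz": 0,"rx": 0,"ry": 0,"rz": 0,"claw": 0.024},{"tx": 0,"ty": 0,"tz": 0,"rx": 0,"ry": 0,"rz": 0,"claw": 0.027},{"tx": 0,"ty": 0,"tz": 0,"rx": 0,"ry": 0,"rz": 0,"claw": 0.03},{"tx": 0,"ty": 0,"tz": 0,"rx": 0,"ry": 0,"rz": 0,"claw": 0.04},{"tx": 0,"ty": 0,"tz": 0,"rx": 0,"ry": 0,"rz": 0,"claw": 0.05},{"tx": 0,"ty": 0,"tz": 0,"rx": 0,"ry": 0,"rz": 0,"claw": 0.055},{"tx": 0,"ty": 0,"tz": 0,"rx": 0,"ry": 0,"rz": 0,"claw": 0.055}])

```text
clock: 9.7
eef_pos: [529.4, 125.1, 41.6]
tool_rot: [-3.142, -0.0, 1.315]
force: [0.1, -0.6, -0.2]
width: 54.8
```

apply_moves(increments=[{"tx": 0,"ty": 0,"tz": 0.005,"rx": 0,"ry": 0,"rz": 0,"claw": 0.055},{"tx": 0,"ty": 0,"tz": 0.015,"rx": 0,"ry": 0,"rz": 0,"claw": 0.055},{"tx": 0,"ty": 0,"tz": 0.035,"rx": 0,"ry": 0,"rz": 0,"claw": 0.055},{"tx": 0,"ty": 0,"tz": 0.06,"rx": 0,"ry": 0,"rz": 0,"claw": 0.06},{"tx": 0,"ty": 0,"tz": 0.085,"rx": 0,"ry": 0,"rz": 0,"claw": 0.07},{"tx": 0,"ty": 0,"tz": 0.11,"rx": 0,"ry": 0,"rz": 0,"claw": 0.075},{"tx": 0,"ty": 0,"tz": 0.13,"rx": 0,"ry": 0,"rz": 0,"claw": 0.075},{"tx": 0,"ty": 0,"tz": 0.14,"rx": 0,"ry": 0,"rz": 0,"claw": 0.075},{"tx": 0,"ty": 0,"tz": 0.14,"rx": 0,"ry": 0,"rz": 0,"claw": 0.075},{"tx": 0,"ty": 0,"tz": 0.14,"rx": 0,"ry": 0,"rz": 0,"claw": 0.075}])

```text
clock: 10.7
eef_pos: [529.0, 125.0, 181.3]
tool_rot: [-3.141, 0.0, 1.315]
force: [0.3, 0.8, -0.8]
width: 75.0
```

```bash
python3 - <<'E'
from h import *; np.set_printoptions(precision=3,suppress=True)
c,im=snap('wrist','w5'); t,it=snap('top','t5'); s=read_state(); print(s['eef_pos'],s['tool_rot'],s['width'],s['force'],s['torque'],s['qpos'])
a=im[...,::-1][:,100:460]; b=cv2.resize(it[175:280,95:255][...,::-1],(640,420),interpolation=cv2.INTER_CUBIC)[:,:430]
cv2.imwrite('pics/w5b.png',np.hstack([a,b]))
E
```

```text
[528.621 124.908 180.578] [-3.14   0.001  1.315] 74.91931431755889 [-0.077 -0.594  0.45 ] [-0.024 -0.019 -0.006] [-0.143  0.548 -0.21   1.866  0.161  0.746 -0.697]
```

View pics/w5b.png

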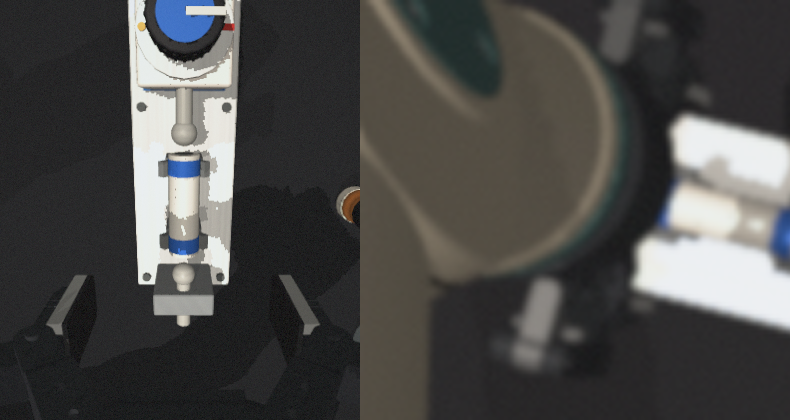

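9th picture: cartridge lies seated in both Vs, with gaps to the jaw ball (183,133) and the stop ball (183,275). I work out the stop position.

```bash
python3 - <<'E'
from h import *; import pickle; np.set_printoptions(precision=1,suppress=True)
c=pickle.load(open('pics/w5.pkl','rb'))
P=at_z(c,[(283,132.5),(283,275)],60); y=np.array([np.cos(np.radians(75.3)),np.sin(np.radians(75.3))])
o=np.array([543.7,177.6])-57.5*y
print(P,[(p[:2]-o)@y for p in P],'bite mm',(P[0]-P[1])[:2]@y-19-80)
b=at_z(c,[(284,168),(283.5,245)],72); print('bands y',[(p[:2]-o)@y for p in b])
t=pickle.load(open('pics/top.pkl','rb')); P=at_z(t,un([(322,208),(605,283)],5,(95,180)),60); print('top bite',(P[0]-P[1])[:2]@y-99)
E
```

```text
[[543.2 178.4  60. ]
 [513.7  65.9  60. ]] [np.float64(58.16107501998292), np.float64(-58.13746336651891)] bite mm 17.298538386501832
bands y [np.float64(34.12558799184236), np.float64(-25.862864581065157)]
top bite 13.42477124399069
```

apply_moves(increments=[{"tx": 0.001,"ty": 0.004,"tz": 0,"rx": 0,"ry": 0,"rz": 1.0,"claw": 0.075},{"tx": 0.004,"ty": 0.014,"tz": 0,"rx": 0,"ry": 0,"rz": 2.5,"claw": 0.075},{"tx": 0.007,"ty": 0.027,"tz": 0,"rx": 0,"ry": 0,"rz": 4.1,"claw": 0.075},{"tx": 0.011,"ty": 0.04,"tz": 0,"rx": 0,"ry": 0,"rz": 5.7,"claw": 0.075},{"tx": 0.014,"ty": 0.053,"tz": 0,"rx": 0,"ry": 0,"rz": 7.3,"claw": 0.075},{"tx": 0.018,"ty": 0.066,"tz": 0,"rx": 0,"ry": 0,"rz": 8.9,"claw": 0.075},{"tx": 0.021,"ty": 0.079,"tz": 0,"rx": 0,"ry": 0,"rz": 10.5,"claw": 0.075},{"tx": 0.025,"ty": 0.092,"tz": 0,"rx": 0,"ry": 0,"rz": 12.1,"claw": 0.075},{"tx": 0.028,"ty": 0.104,"tz": 0,"rx": 0,"ry": 0,"rz": 13.7,"claw": 0.075},{"tx": 0.03,"ty": 0.112,"tz": 0,"rx": 0,"ry": 0,"rz": 15.3,"claw": 0.075},{"tx": 0.0314,"ty": 0.1176,"tz": 0,"rx": 0,"ry": 0,"rz": 16.8,"claw": 0.075},{"tx": 0.0314,"ty": 0.1176,"tz": 0,"rx": 0,"ry": 0,"rz": 18,"claw": 0.075}])

```text
clock: 12.0
eef_pos: [560.1, 243.8, 180.2]
tool_rot: [-3.141, -0.002, 2.892]
force: [-0.0, 0.3, -0.3]
width: 75.2
```

apply_moves(increments=[{"tx": 0,"ty": 0,"tz": 0,"rx": 0,"ry": 0,"rz": 0,"claw": 0.075},{"tx": 0,"ty": 0,"tz": -0.005,"rx": 0,"ry": 0,"rz": 0,"claw": 0.075},{"tx": 0,"ty": 0,"tz": -0.02,"rx": 0,"ry": 0,"rz": 0,"claw": 0.075},{"tx": 0,"ty": 0,"tz": -0.03,"rx": 0,"ry": 0,"rz": 0,"claw": 0.075},{"tx": 0,"ty": 0,"tz": -0.035,"rx": 0,"ry": 0,"rz": 0,"claw": 0.075},{"tx": 0,"ty": 0,"tz": -0.035,"rx": 0,"ry": 0,"rz": 0,"claw": 0.075},{"tx": 0,"ty": 0,"tz": -0.035,"rx": 0,"ry": 0,"rz": 0,"claw": 0.075}])

```text
clock: 12.7
eef_pos: [560.8, 242.9, 146.5]
tool_rot: [3.141, -0.0, 2.885]
force: [-0.3, 0.2, -0.3]
width: 75.0
```

```bash
python3 - <<'E'
from h import *; np.set_printoptions(precision=3,suppress=True)
s=read_state(); print(s['eef_pos'],s['tool_rot'],s['width'],s['force'],s['torque'],s['qpos'])
E
```

```text
[560.791 242.934 146.537] [ 3.141 -0.     2.885] 74.95583138822585 [-0.29   0.162 -0.341] [0.05  0.014 0.009] [-0.089  0.741 -0.61   1.701  0.529  0.871  0.389]
```

On the knob axis. Bite is expected after 1.3–1.7 rad. Descend to the grip height and close.

apply_moves(increments=[{"tx": 0,"ty": 0,"tz": -0.008,"rx": 0,"ry": 0,"rz": 0,"claw": 0.075},{"tx": 0,"ty": 0,"tz": -0.02,"rx": 0,"ry": 0,"rz": 0,"claw": 0.075},{"tx": 0,"ty": 0,"tz": -0.034,"rx": 0,"ry": 0,"rz": 0,"claw": 0.075},{"tx": 0,"ty": 0,"tz": -0.045,"rx": 0,"ry": 0,"rz": 0,"claw": 0.075},{"tx": 0,"ty": 0,"tz": -0.051,"rx": 0,"ry": 0,"rz": 0,"claw": 0.075},{"tx": 0,"ty": 0,"tz": -0.054,"rx": 0,"ry": 0,"rz": 0,"claw": 0.075},{"tx": 0,"ty": 0,"tz": -0.054,"rx": 0,"ry": 0,"rz": 0,"claw": 0.07},{"tx": 0,"ty": 0,"tz": -0.054,"rx": 0,"ry": 0,"rz": 0,"claw": 0.06},{"tx": 0,"ty": 0,"tz": -0.054,"rx": 0,"ry": 0,"rz": 0,"claw": 0.052},{"tx": 0,"ty": 0,"tz": -0.054,"rx": 0,"ry": 0,"rz": 0,"claw": 0.047},{"tx": 0,"ty": 0,"tz": -0.054,"rx": 0,"ry": 0,"rz": 0,"claw": 0.044}])

```text
clock: 13.8
eef_pos: [561.0, 242.8, 92.9]
tool_rot: [3.141, 0.0, 2.885]
force: [-0.1, 1.0, -0.3]
width: 43.9
```

apply_moves(increments=[{"tx": 0,"ty": 0,"tz": 0,"rx": 0,"ry": 0,"rz": 0,"claw": 0.04},{"tx": 0,"ty": 0,"tz": 0,"rx": 0,"ry": 0,"rz": 0,"claw": 0.03},{"tx": 0,"ty": 0,"tz": 0,"rx": 0,"ry": 0,"rz": 0,"claw": 0.02},{"tx": 0,"ty": 0,"tz": 0,"rx": 0,"ry": 0,"rz": 0,"claw": 0.02},{"tx": 0,"ty": 0,"tz": 0,"rx": 0,"ry": 0,"rz": 0,"claw": 0.02}])

```text
clock: 14.3
eef_pos: [561.1, 243.1, 93.2]
tool_rot: [3.141, 0.001, 2.886]
force: [-0.4, 0.3, 6.3]
width: 40.7
```

```bash
cat > st.py <<'E'
from h import *; np.set_printoptions(precision=3,suppress=True)
s=read_state(); print(s['clock'],s['eef_pos'],s['tool_rot'],round(s['width'],1),'F',s['force'],'T',s['torque'],'q7',s['qpos'][6])
E
python3 st.py
```

```text
14.3 [561.075 243.149  93.208] [3.141 0.001 2.886] 40.7 F [-0.358  0.324  6.258] T [-0.039  0.118  0.006] q7 0.34288184656773646
```

apply_moves(increments=[{"tx": 0,"ty": 0,"tz": 0,"rx": 0,"ry": 0,"rz": -0.5,"claw": 0.02},{"tx": 0,"ty": 0,"tz": 0,"rx": 0,"ry": 0,"rz": -1.5,"claw": 0.02},{"tx": 0,"ty": 0,"tz": 0,"rx": 0,"ry": 0,"rz": -2.5,"claw": 0.02},{"tx": 0,"ty": 0,"tz": 0,"rx": 0,"ry": 0,"rz": -3.5,"claw": 0.02},{"tx": 0,"ty": 0,"tz": 0,"rx": 0,"ry": 0,"rz": -4.5,"claw": 0.02},{"tx": 0,"ty": 0,"tz": 0,"rx": 0,"ry": 0,"rz": -5.5,"claw": 0.02},{"tx": 0,"ty": 0,"tz": 0,"rx": 0,"ry": 0,"rz": -6.5,"claw": 0.02},{"tx": 0,"ty": 0,"tz": 0,"rx": 0,"ry": 0,"rz": -7.5,"claw": 0.02},{"tx": 0,"ty": 0,"tz": 0,"rx": 0,"ry": 0,"rz": -8.5,"claw": 0.02},{"tx": 0,"ty": 0,"tz": 0,"rx": 0,"ry": 0,"rz": -9.5,"claw": 0.02},{"tx": 0,"ty": 0,"tz": 0,"rx": 0,"ry": 0,"rz": -10.5,"claw": 0.02},{"tx": 0,"ty": 0,"tz": 0,"rx": 0,"ry": 0,"rz": -11,"claw": 0.02}])

```text
clock: 15.5
eef_pos: [561.0, 243.1, 93.2]
tool_rot: [3.141, 0.0, 1.924]
force: [-0.5, -0.3, 5.6]
width: 40.7
```

```bash
python3 st.py
```

```text
15.5 [560.984 243.124  93.212] [3.141 0.    1.924] 40.7 F [-0.539 -0.337  5.609] T [-0.075  0.193  0.129] q7 -0.39941157493713725
```

apply_moves(increments=[{"tx": 0,"ty": 0,"tz": 0,"rx": 0,"ry": 0,"rz": 0,"claw": 0.02},{"tx": 0,"ty": 0,"tz": 0,"rx": 0,"ry": 0,"rz": 0,"claw": 0.02},{"tx": 0,"ty": 0,"tz": 0,"rx": 0,"ry": 0,"rz": 0,"claw": 0.02}])

```text
clock: 15.8
eef_pos: [561.0, 243.1, 93.2]
tool_rot: [3.141, -0.0, 1.926]
force: [-1.1, -0.1, 5.6]
width: 40.6
```

```bash
python3 st.py
```

```text
15.8 [560.983 243.146  93.22 ] [ 3.141 -0.     1.926] 40.6 F [-1.134 -0.136  5.599] T [ 0.02   0.291 -0.065] q7 -0.39758121211319847
```

apply_moves(increments=[{"tx": 0,"ty": 0,"tz": 0,"rx": 0,"ry": 0,"rz": -0.6,"claw": 0.02},{"tx": 0,"ty": 0,"tz": 0,"rx": 0,"ry": 0,"rz": -1.2,"claw": 0.02},{"tx": 0,"ty": 0,"tz": 0,"rx": 0,"ry": 0,"rz": -1.8,"claw": 0.02},{"tx": 0,"ty": 0,"tz": 0,"rx": 0,"ry": 0,"rz": -2.4,"claw": 0.02}])

```text
clock: 16.2
eef_pos: [561.0, 243.1, 93.2]
tool_rot: [3.141, -0.0, 1.715]
force: [-0.6, -0.2, 5.1]
width: 40.7
```

```bash
python3 st.py
```

```text
16.2 [560.978 243.122  93.205] [ 3.141 -0.     1.715] 40.7 F [-0.58  -0.205  5.108] T [0.108 0.197 0.084] q7 -0.5550514665829014
```

apply_moves(increments=[{"tx": 0,"ty": 0,"tz": 0,"rx": 0,"ry": 0,"rz": -0.5,"claw": 0.02},{"tx": 0,"ty": 0,"tz": 0,"rx": 0,"ry": 0,"rz": -1,"claw": 0.02}])

```text
clock: 16.4
eef_pos: [561.0, 243.1, 93.2]
tool_rot: [3.141, -0.0, 1.628]
force: [-1.3, 0.7, 5.0]
width: 40.8
```

```bash
python3 st.py
```

```text
16.4 [560.977 243.148  93.201] [ 3.141 -0.     1.628] 40.8 F [-1.266  0.683  4.959] T [0.037 0.273 0.107] q7 -0.619378157986132
```

apply_moves(increments=[{"tx": 0,"ty": 0,"tz": 0,"rx": 0,"ry": 0,"rz": -0.5,"claw": 0.02},{"tx": 0,"ty": 0,"tz": 0,"rx": 0,"ry": 0,"rz": -1,"claw": 0.02}])

```text
clock: 16.6
eef_pos: [561.0, 243.2, 93.2]
tool_rot: [3.141, -0.001, 1.541]
force: [-0.1, -0.5, 5.6]
width: 40.7
```

```bash
python3 st.py
```

```text
16.6 [560.979 243.162  93.212] [ 3.141 -0.001  1.541] 40.7 F [-0.129 -0.484  5.604] T [0.002 0.309 0.097] q7 -0.6836899778309683
```

apply_moves(increments=[{"tx": 0,"ty": 0,"tz": 0,"rx": 0,"ry": 0,"rz": -0.5,"claw": 0.02},{"tx": 0,"ty": 0,"tz": 0,"rx": 0,"ry": 0,"rz": -1,"claw": 0.02}])

```text
clock: 16.8
eef_pos: [560.9, 243.2, 93.2]
tool_rot: [3.141, -0.001, 1.453]
force: [-1.5, 0.5, 5.9]
width: 41.0
```

```bash
python3 st.py
```

```text
16.8 [560.94  243.165  93.184] [ 3.141 -0.001  1.453] 41.0 F [-1.465  0.539  5.928] T [0.041 0.211 0.109] q7 -0.7477794963006231
```

Still running at 0.1 N m after 1.43 rad. Continuing.

apply_moves(increments=[{"tx": 0,"ty": 0,"tz": 0,"rx": 0,"ry": 0,"rz": -0.5,"claw": 0.02},{"tx": 0,"ty": 0,"tz": 0,"rx": 0,"ry": 0,"rz": -1,"claw": 0.02}])

```text
clock: 17.0
eef_pos: [561.0, 243.2, 93.2]
tool_rot: [3.141, -0.001, 1.366]
force: [-0.8, 0.5, 5.1]
width: 40.6
```

```bash
python3 st.py
```

```text
17.0 [560.968 243.175  93.223] [ 3.141 -0.001  1.366] 40.6 F [-0.755  0.513  5.14 ] T [0.038 0.267 0.16 ] q7 -0.8116839608777432
```

apply_moves(increments=[{"tx": 0,"ty": 0,"tz": 0,"rx": 0,"ry": 0,"rz": -0.5,"claw": 0.02},{"tx": 0,"ty": 0,"tz": 0,"rx": 0,"ry": 0,"rz": -1,"claw": 0.02}])

```text
clock: 17.2
eef_pos: [560.9, 243.2, 93.2]
tool_rot: [3.141, -0.001, 1.279]
force: [-0.8, 0.3, 5.8]
width: 40.5
```

```bash
python3 st.py
```

```text
17.2 [560.942 243.187  93.206] [ 3.141 -0.001  1.279] 40.5 F [-0.842  0.343  5.753] T [0.042 0.278 0.228] q7 -0.8752427119701398
```

apply_moves(increments=[{"tx": 0,"ty": 0,"tz": 0,"rx": 0,"ry": 0,"rz": -0.5,"claw": 0.02},{"tx": 0,"ty": 0,"tz": 0,"rx": 0,"ry": 0,"rz": -1,"claw": 0.02}])

```text
clock: 17.4
eef_pos: [561.0, 243.2, 93.2]
tool_rot: [3.141, -0.001, 1.192]
force: [-0.0, 0.7, 5.3]
width: 40.8
```

```bash
python3 st.py
```

```text
17.4 [560.994 243.211  93.215] [ 3.141 -0.001  1.192] 40.8 F [-0.024  0.742  5.279] T [0.053 0.207 0.233] q7 -0.9385467483914564
```

Torque is climbing, so the jaw has bitten at about 1.5–1.6 rad. I go on one small step at a time.

apply_moves(increments=[{"tx": 0,"ty": 0,"tz": 0,"rx": 0,"ry": 0,"rz": -0.5,"claw": 0.02},{"tx": 0,"ty": 0,"tz": 0,"rx": 0,"ry": 0,"rz": -0.8,"claw": 0.02}])

```text
clock: 17.6
eef_pos: [561.0, 243.2, 93.2]
tool_rot: [3.141, -0.001, 1.123]
force: [-0.3, 0.9, 4.6]
width: 40.6
```

```bash
python3 st.py
```

```text
17.6 [561.008 243.207  93.215] [ 3.141 -0.001  1.123] 40.6 F [-0.262  0.908  4.637] T [0.017 0.274 0.315] q7 -0.9888688667823586
```

apply_moves(increments=[{"tx": 0,"ty": 0,"tz": 0,"rx": 0,"ry": 0,"rz": -0.5,"claw": 0.02},{"tx": 0,"ty": 0,"tz": 0,"rx": 0,"ry": 0,"rz": -0.8,"claw": 0.02}])

```text
clock: 17.8
eef_pos: [561.0, 243.2, 93.2]
tool_rot: [3.141, -0.001, 1.053]
force: [-0.8, -0.3, 5.2]
width: 40.6
```

```bash
python3 st.py
```

```text
17.8 [560.959 243.178  93.205] [ 3.141 -0.001  1.053] 40.6 F [-0.831 -0.325  5.174] T [0.088 0.2   0.201] q7 -1.0396711669234706
```

apply_moves(increments=[{"tx": 0,"ty": 0,"tz": 0,"rx": 0,"ry": 0,"rz": -0.4,"claw": 0.02},{"tx": 0,"ty": 0,"tz": 0,"rx": 0,"ry": 0,"rz": -0.7,"claw": 0.02}])

```text
clock: 18.0
eef_pos: [560.9, 243.2, 93.2]
tool_rot: [3.141, -0.001, 0.992]
force: [-0.1, 0.7, 5.2]
width: 40.7
```

```bash
python3 st.py; python3 - <<'E'
from h import *
c,im=snap('wrist','w6'); c,it=snap('scene','s6')
a=im[...,::-1][:,80:480]; b=cv2.resize(it[...,::-1][270:375,320:417],(388,420),interpolation=cv2.INTER_CUBIC)
cv2.imwrite('pics/w6b.png',np.hstack([a,b]))
E
python3 st.py
```

```text
18.0 [560.94  243.189  93.204] [ 3.141 -0.001  0.992] 40.7 F [-0.09   0.656  5.235] T [0.073 0.208 0.17 ] q7 -1.0837831646791154
18.1 [560.938 243.153  93.203] [ 3.141 -0.001  0.992] 40.4 F [-0.373  0.541  5.747] T [0.101 0.222 0.135] q7 -1.083414621592315
```

View pics/w6b.png

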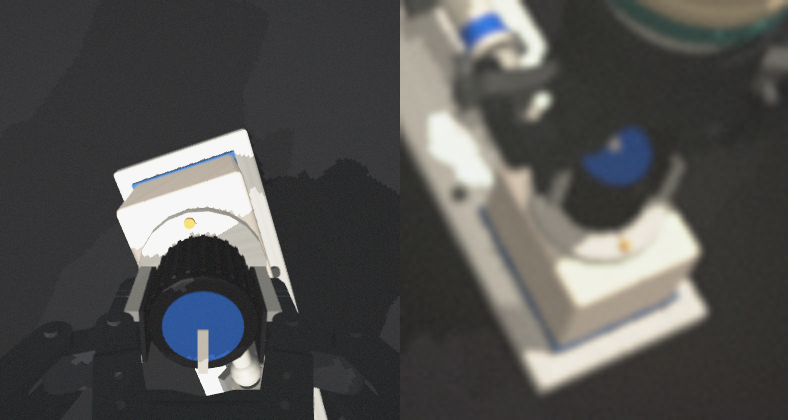

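10th picture: pointer from (203,326) to (203,372) on the knob top, brass pin at (189,222). I compute the slip angle.

```bash
python3 - <<'E'
from h import *; import pickle; np.set_printoptions(precision=1,suppress=True)
c=pickle.load(open('pics/w6.pkl','rb'))
ang=lambda v:np.degrees(np.arctan2(v[1],v[0]))
K=np.array([560.9,243.1])
pc=at_z(c,[(283,331),(283,372)],125.5); print('ptr',pc,ang(pc[1]-pc[0]))
pin=at_z(c,[(269,223)],86)[0][:2]; print('pin',pin,np.linalg.norm(pin-K),ang(pin-K))
kc=at_z(c,[(283,326)],125.5)[0]; print('top centre',kc)
print('slip deg',(ang(pin-K)+180-ang(pc[1]-pc[0])+180)%360-180)
# before: w5
c=pickle.load(open('pics/w5.pkl','rb'))
p0=at_z(c,[(283+3,10),(323,10)],125.5); pin0=at_z(c,[(241.5,27)],85.5)[0][:2]; print('before ptr',ang(p0[1]-p0[0]),'pin',ang(pin0-K),np.linalg.norm(pin0-K))
E
```

```text
ptr [[559.4 240.8 125.5]
 [548.8 224.6 125.5]] -123.16709400931494
pin [569.9 268.2] 26.661001659392998 70.37946814922748
top centre [560.6 242.7 125.5]
slip deg 13.546562158542429
before ptr -14.390163341707867 pin 165.4935999526394 26.388580735644613
```

Slip is 13.5° and the torque has dropped from its peak: probably the first click, not certain. Another 0.14 rad stays safely below a second or third click in either reading, so I go on in steps.

apply_moves(increments=[{"tx": 0,"ty": 0,"tz": 0,"rx": 0,"ry": 0,"rz": -0.4,"claw": 0.02},{"tx": 0,"ty": 0,"tz": 0,"rx": 0,"ry": 0,"rz": -0.8,"claw": 0.02}])

```text
clock: 18.3
eef_pos: [560.9, 243.2, 93.2]
tool_rot: [3.141, -0.001, 0.922]
force: [-1.3, -0.4, 5.2]
width: 40.5
```

```bash
python3 st.py
```

```text
18.3 [560.935 243.237  93.2  ] [ 3.141 -0.001  0.922] 40.5 F [-1.3   -0.39   5.186] T [0.061 0.286 0.162] q7 -1.1343735557807644
```

apply_moves(increments=[{"tx": 0,"ty": 0,"tz": 0,"rx": 0,"ry": 0,"rz": -0.4,"claw": 0.02},{"tx": 0,"ty": 0,"tz": 0,"rx": 0,"ry": 0,"rz": -0.8,"claw": 0.02}])

```text
clock: 18.5
eef_pos: [561.0, 243.2, 93.2]
tool_rot: [3.141, -0.001, 0.852]
force: [-1.3, 0.7, 5.4]
width: 41.1
```

```bash
python3 st.py;python3 - <<'E'
from h import *
c,im=snap('wrist','w7')
hsv=cv2.cvtColor(im,cv2.COLOR_RGB2HSV)
a=im[195:400,200:380].astype(int)
# brass pin: yellow-ish blob
m=cv2.inRange(hsv,(18,90,150),(32,255,255)); m[:200]=0;m[250:]=0;m[:,:200]=0;m[:,340:]=0
M=cv2.moments(m,True); px=(M['m10']/M['m00'],M['m01']/M['m00']); K=np.array([560.9,243.1]); p=at_z(c,[px],86.2)[0][:2]-K
print(px,M['m00'],np.linalg.norm(p),np.degrees(np.arctan2(p[1],p[0])),read_state()['tool_rot'])
c6=cv2.imread('pics/w6_raw.png')[...,::-1]; h=cv2.cvtColor(c6,cv2.COLOR_RGB2HSV); m=cv2.inRange(h,(18,90,150),(32,255,255)); m[:200]=0;m[250:]=0;m[:,:200]=0;m[:,340:]=0
M=cv2.moments(m,True); print('prev',M['m10']/M['m00'],M['m01']/M['m00'],M['m00'])
E
```

```text
18.5 [560.989 243.209  93.23 ] [ 3.141 -0.001  0.852] 41.1 F [-1.304  0.736  5.395] T [0.087 0.225 0.256] q7 -1.1846349885250764
(261.2637362637363, 225.36263736263737) 91.0 26.714609568058624 70.22089881920056 [ 3.14129983e+00 -9.07416005e-04  8.50633848e-01]
prev 269.05102040816325 222.85714285714286 98.0
```

Ring unchanged at 70.2° (the jaw is home). The knob went 0.14 rad further, so slip is now about 21.5°, and the torque fell and is climbing again: one click. I let go and check.

apply_moves(increments=[{"tx": 0,"ty": 0,"tz": 0,"rx": 0,"ry": 0,"rz": 0,"claw": 0.043},{"tx": 0,"ty": 0,"tz": 0,"rx": 0,"ry": 0,"rz": 0,"claw": 0.05},{"tx": 0,"ty": 0,"tz": 0,"rx": 0,"ry": 0,"rz": 0,"claw": 0.06},{"tx": 0,"ty": 0,"tz": 0,"rx": 0,"ry": 0,"rz": 0,"claw": 0.07},{"tx": 0,"ty": 0,"tz": 0,"rx": 0,"ry": 0,"rz": 0,"claw": 0.075},{"tx": 0,"ty": 0,"tz": 0,"rx": 0,"ry": 0,"rz": 0,"claw": 0.075},{"tx": 0,"ty": 0,"tz": 0.01,"rx": 0,"ry": 0,"rz": 0,"claw": 0.075},{"tx": 0,"ty": 0,"tz": 0.03,"rx": 0,"ry": 0,"rz": 0,"claw": 0.075},{"tx": 0,"ty": 0,"tz": 0.06,"rx": 0,"ry": 0,"rz": 0,"claw": 0.075},{"tx": 0,"ty": 0,"tz": 0.085,"rx": 0,"ry": 0,"rz": 0,"claw": 0.075},{"tx": 0,"ty": 0,"tz": 0.1,"rx": 0,"ry": 0,"rz": 0,"claw": 0.075},{"tx": 0,"ty": 0,"tz": 0.1,"rx": 0,"ry": 0,"rz": 0,"claw": 0.075}])

```text
clock: 19.75
eef_pos: [562.5, 243.5, 195.8]
tool_rot: [3.139, -0.005, 0.852]
force: [-0.5, -0.7, -0.0]
width: 75.0
```

apply_moves(increments=[{"tx": -0.012,"ty": -0.03,"tz": 0.005,"rx": 0,"ry": 0,"rz": 1.5,"claw": 0.075},{"tx": -0.025,"ty": -0.065,"tz": 0.01,"rx": 0,"ry": 0,"rz": 3,"claw": 0.075},{"tx": -0.034,"ty": -0.1,"tz": 0.01,"rx": 0,"ry": 0,"rz": 4.5,"claw": 0.075},{"tx": -0.036,"ty": -0.13,"tz": 0.01,"rx": 0,"ry": 0,"rz": 5.3,"claw": 0.075},{"tx": -0.037,"ty": -0.14,"tz": 0.01,"rx": 0,"ry": 0,"rz": 5.3,"claw": 0.075},{"tx": -0.037,"ty": -0.14,"tz": 0.01,"rx": 0,"ry": 0,"rz": 5.3,"claw": 0.075},{"tx": -0.037,"ty": -0.14,"tz": 0.01,"rx": 0,"ry": 0,"rz": 5.3,"claw": 0.075},{"tx": -0.037,"ty": -0.14,"tz": 0.01,"rx": 0,"ry": 0,"rz": 5.3,"claw": 0.075}])

```text
clock: 20.55
eef_pos: [523.9, 105.0, 202.5]
tool_rot: [-3.141, -0.001, 1.317]
force: [-0.6, 0.4, -0.7]
width: 75.1
```

```bash
python3 st.py;python3 - <<'E'
from h import *
c,im=snap('wrist','w8'); 
cv2.imwrite('pics/w8b.png',cv2.resize(im[...,::-1][0:300,140:440],None,fx=2,fy=2,interpolation=cv2.INTER_CUBIC))
E
```

```text
20.55 [523.888 104.956 202.451] [-3.141 -0.001  1.317] 75.1 F [-0.621  0.353 -0.662] T [0.017 0.026 0.023] q7 -0.6047385622558289
```

View pics/w8b.png

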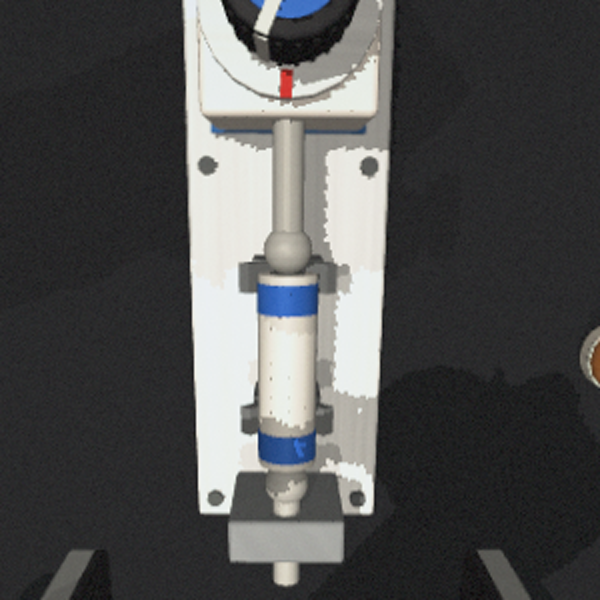

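11th picture: cartridge held between jaw ball (288,250) and stop ball (286,487), red mark (287,83), pointer (274,5)-(263,33). I compute the slip after letting go.

```bash
python3 - <<'E'
from h import *; import pickle; np.set_printoptions(precision=1,suppress=True)
c=pickle.load(open('pics/w8.pkl','rb')); K=np.array([560.9,243.1]); U=lambda p:un(p,2,(140,0))
ang=lambda v:np.degrees(np.arctan2(v[1],v[0]))
p=at_z(c,U([(274,5),(264,32)]),125.5); r=at_z(c,U([(287,83)]),85.5)[0][:2]
print('ptr',p[:,:2],ang(p[1]-p[0]),ang(p[1][:2]-K),'red',r,ang(r-K),np.linalg.norm(r-K))
t,im=snap('top','t8'); im0=cv2.imread('pics/top_raw.png')[...,::-1]
b=cv2.absdiff(im,im0).max(2); print([b[y0:y1,x0:x1].mean() for y0,y1,x0,x1 in((250,280,345,410),(115,165,280,325),(142,168,207,232),(208,238,350,405))])
E
```

```text
ptr [[553.8 233.6]
 [549.3 227.5]] -126.48438292428595 -126.67255528542675 red [553.7 218.2] -106.24886034744075 25.88465349435447
[np.float64(1.5266666666666666), np.float64(1.5782222222222222), np.float64(1.4584615384615385), np.float64(24.175151515151516)]
```

The slip after letting go is 20.2°, exactly one click. Spent cartridge, bottle and vial are unmoved in the top view, and the robot is clear. Handing in.

```bash
python3 -c "
from cell import finish_job; print(finish_job())"
```

```text
the job is handed in; nothing more can be done
None
```

The fresh cartridge is in the V cradle, pushed home against the stop, and the slip clutch clicked once. I then let go and handed the job in at about 20.7 s of the 72 s.

- **Laying in:** the cartridge was lowered until about 5 N of contact, then released. The next picture showed it seated in both V supports.
- **Turning:** the knob went about 2.03 rad clockwise. Running torque was 0.1 N m, and the climb began at about 1.5 rad. The highest reading was 0.32 N m, then it fell to 0.16 and began to rise again.
- **Last checks:** after release the pointer stood 20.2° from the ring's red mark, against 20° for one click. The last picture shows the cartridge held between jaw and stop. The before-and-after top views show the spent cartridge, bottle and vial unmoved. The arm was clear, about 140 mm above the cradle.
- **Disagreements:**
  - The two image estimates of jaw travel before the bite were 13 and 17 mm; by the ring's turn it was about 16.6 mm.
  - I never saw the full 0.4 N m peak, because it fell between readings.
  - While still gripped, the slip read 13.5° and then about 21.5° as the knob turned further, so I took the count from the angle after release.
  - I did not measure the tell-tale pin's rise.
- **Refused move:** the first move call was rejected for missing keys, and nothing moved.

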